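# Fit the slotted drive sleeve onto the positioner spindle

## Robot

A 7-joint arm with a two-finger parallel gripper is mounted at the origin on a cart in front of the work surface, level with it; the furniture and walls round the work are solid. World frame = base frame: x ahead of the robot, y to its left, z up, the work surface at z = 0. Lengths are in mm, angles in rad, forces in N, time in s.
With the tool pointing down it reaches from about 425 to 875 mm from the base axis. Payload 4.7 kg.
Tool frame: the origin (TCP) lies midway between the tips of the shut fingers; the grasp point (between the pads) lies 19 mm behind it; z points along the fingers, x is the direction in which the jaws open and shut, and the axes are right-handed (so a half turn about z gives the same grasp; the last joint's range is limited). The gripper opens to 85 mm and grips with 20 to 120 N. Pads are 22 mm wide; open, the fingers measure 114 mm over their backs; the gripper's body (76 mm by 85 mm) begins 54 mm behind the grasp point. The pads swing forward as they close: fully open they stand 13 mm farther back than shut.
Start: joints at [1.197, 0.321, -0.07, 1.45, 0.023, 1.371, -0.057], TCP at [245.781, -601.761, 231.349] pointing down, gripper open.
Joint ranges: [-2.86, 2.86], [-0.3, 2.09], [-1.38, 1.24], [0.06, 2.45], [-1.56, 4.7], [0.09, 2.05], [-2.69, 2.69]. Speed limits (rad/s): [2.57, 2.57, 3.14, 3.14, 3.14, 3.14, 3.14].

## Interface

Orientations are given as a unit quaternion [x, y, z, w].
In Python, from cell import bot, optics gives the robot as it stands.
- The arm moves only by the tool play_rows, never from a script. Its argument "series" is a list of rows, each a list of 3 entries, a list of its own where there are three numbers: the closure, from -1 (fully open) to 1 (shut), then the shift along the world's x, y, z in units of 30 mm (1.0 is 30 mm), then the turn about the world's z in units of 6 degrees (1.0 is 6 degrees). In form: [[claw, [x, y, z], turn], ...]. A call has 1 to 10 rows; each row is the pose to reach, as a shift and turn from the pose commanded when the call began; what a row does not reach only later rows make up. A row lasts 1/12 s, in which the tool goes at most 41.7 mm and 7.16 degrees, less where a joint would pass 70% of its speed; a pose out of reach is approached as far as the arm can. A call with a gripper value outside its range is refused whole. The fingers move at their own pace and stop on an object; the grip force is fixed at half the most. Time passes only in rows, so rows that repeat a pose let the fingers close. It gives the time, the measured TCP pose, the force and the opening at its end, in the units of the state.
- bot.observe(): the state, without advancing time (a new reading comes with each control period).
- optics.grab_frame(name): name is "scene" or "top" or "wrist"; returns a dict with "frame" (384x512x3 uint8, blue, green, red), "fx", "fy", "cx", "cy" (pixels), "extrinsics" (4x4, takes a point from camera to world coordinates); the wrist camera has in their place "mount" (4x4, takes a point from camera to tool coordinates, whose origin is the TCP and whose axes are the tool frame's). Camera axes: x right, y up, looking along -z (the intrinsics and any distortion apply to the point x, -y, -z); pixel columns grow to the right and rows downward; lengths in mm; the calibration is good to about 2 mm. A picture is of the moment at which its call begins: read the wrist's pose just before it. There is no depth.
- bot.sign_off(): hands the job in, once; it reports no verdict.
The state is a dict: "t": time; "qpos": joint angles; "qvel": joint speeds; "tau": joint torques, N m; "position": TCP position; "eef_rot": TCP orientation; "contact_force": force on the tool from outside, world axes, zero at the start; "wrist_torque": the same for the moment, N m; "opening": finger opening in mm.
Only numpy, scipy, OpenCV 4.12 (cv2) and the standard library are available. Lean on these libraries where they do the work, as an engineer would, in place of code of your own. Each camera call takes 0.05 s, during which the arm holds its last target. There are 200 camera calls.

## Task

Take the brass sleeve out of its leaning cradle, slide it slots-down over the upright shaft of the blue positioner spindle, and turn it until its slots drop over the red drive dogs and it sits fully home, flush on the hub. Do not ram it down; let go of it, and leave the spray can, the jar and the tape measure where they stand.

Things in the scene. Friction and masses are not known exactly. Their poses are not given: they have to be found in the camera images.
- sleeve: brass tube, 110 mm long, outside 50, bore 33, 0.42 kg. Origin on its axis at the slotted end, z along the axis to the plain end. Three slots in that end: 14 mm deep, about 13 wide, 120 degrees apart, one on its x axis. It rests in the cradle slotted end down, z leaning 35 degrees from vertical. The last 48 mm at the plain end stand clear of the cradle: grip there, across, along the cradle's y
- sleeve_top (a point): centre of the sleeve's plain end, 110 mm along z from the sleeve's origin
- cradle: fixed green cradle, footprint 150 x 90 mm, two V plates and a stop that hold the sleeve. Origin on the bench under its middle; the sleeve's upper end leans towards the cradle's -x (about towards the robot), square to its y
- spindle: blue fixed bench spindle, flange diameter 140 mm; origin on the bench on the vertical shaft axis. Steel shaft, diameter 30 mm, its top 20 mm tapering to 12 mm. Round it on the braked hub (diameter 76) three red dogs 120 degrees apart, 6 wide, 11 high, out to 24 mm from the axis. A sleeve not lined up (within about 6 degrees) rests on the dogs, 11 mm too high
- shaft_seat (a point): on the shaft axis in the top face of the hub, 60 mm above the bench: where the sleeve's origin must come to rest. The angle at which the hub and its dogs stand differs each time and does NOT follow from any pose given here: find it by sight or touch
- shaft_tip (a point): centre of the shaft's tip, 155 mm above the bench
- spray_can: red spray can, diameter 60, height 187 mm, bystander; origin under its middle
- jar: small white jar with orange cap, diameter 44, height 102 mm, bystander; origin under its middle
- tape: yellow tape measure, 32 x 80 x 62 mm, bystander; origin under its middle
There are look-alikes about, which are no part of the job. Of the things that look like the spindle, the smaller one is meant.

How it is judged (in metres and radians):
On the way:
1. the sleeve is upright over the shaft, its foot below the tip but still above the dogs (z of sleeve in the frame of shaft_seat between 0.006 and 0.075 m and horizontal distance between sleeve and shaft_seat below 0.008 m and angle between sleeve's own z axis and vertical below 0.2 rad), for 0.1 s.
At the end, for the whole second after the job is handed in: the sleeve stands slots-down on the hub, its foot within 3 mm of the hub's face, within 4 mm of the shaft axis, tilted less than 3 degrees, released and at rest (z of sleeve in the frame of shaft_seat below 0.003 m and horizontal distance between sleeve and shaft_seat below 0.004 m and angle between sleeve's own z axis and vertical below 0.05 rad and linear speed of sleeve below 0.02 m/s); the robot touches nothing.
It fails at once if the sleeve is rammed against the spindle with more than 120 N (contact force between sleeve and spindle above 120 N).
It fails at once if the spray can is moved by more than 30 mm (distance of spray_can from where it was at the start of the episode above 0.03 m).
It fails at once if the jar is moved by more than 30 mm (distance of jar from where it was at the start of the episode above 0.03 m).
It fails at once if the tape measure is moved by more than 30 mm (distance of tape from where it was at the start of the episode above 0.03 m).
It also fails if it takes over 72 s, if anything falls off the work surface, if the arm or the gripper's body presses on something with over 40 N, if the wrist force passes 120 N, or if a joint passes its speed limit or range.

## Working session

There is one attempt and no reset: what is moved stays moved. The work goes in short steps, Python scripts to look and compute and a tool call to move; the robot and the scene stay as the last step left them, time stands still between calls to the robot, and variables do not carry over. Pictures are saved under pics/ and viewed, about 8 in all and at most 12, crops included, and the job is handed in when it is done.

Besides the shell and the picture viewer there is one more tool, called after "Request:" as name(argument=value, ...), one argument or row to a line, values as JSON. play_rows: Moves the arm, as the interface text tells. Its arguments: {"type":"object","properties":{"series":{"type":"array"}},"required":["series"]}

```bash
mkdir -p pics; cat > h.py <<'E'
import numpy as np, cv2, pickle
from cell import bot, optics
from scipy.spatial.transform import Rotation as R
def grab(n):
    s=bot.observe(); f=optics.grab_frame(n)
    if n=="wrist":
        T=np.eye(4); T[:3,:3]=R.from_quat(s["eef_rot"]).as_matrix(); T[:3,3]=s["position"]
        f["extrinsics"]=T@np.array(f["mount"])
    return f
def ray(f,u,v):
    E=np.array(f["extrinsics"]); d=np.array([(u-f["cx"])/f["fx"],-(v-f["cy"])/f["fy"],-1.])
    return E[:3,3],E[:3,:3]@d
def onz(f,u,v,z):
    o,d=ray(f,u,v); return o+d*(z-o[2])/d[2]
def proj(f,p):
    E=np.array(f["extrinsics"]); c=E[:3,:3].T@(np.array(p)-E[:3,3])
    return f["cx"]+f["fx"]*c[0]/-c[2], f["cy"]-f["fy"]*c[1]/-c[2]
def tri(f,p,g,q):
    o,d=ray(f,*p);o2,d2=ray(g,*q)
    t=np.linalg.lstsq(np.c_[d,-d2],o2-o,rcond=None)[0]
    return (o+d*t[0]+o2+d2*t[1])/2, np.linalg.norm(o+d*t[0]-o2-d2*t[1])
E
python3 - <<'E'
from h import *
s=bot.observe(); print({k:np.round(v,3).tolist() for k,v in s.items()})
for n in("scene","top"):
    f=grab(n); pickle.dump(f,open(n+".pkl","wb")); print(n,{k:(np.round(v,2).tolist()) for k,v in f.items() if k!="frame"})
    cv2.imwrite(f"pics/{n}.png",cv2.resize(f["frame"],(768,576)))
E
```

```text
{'t': 0.0, 'qpos': [1.197, 0.322, -0.07, 1.452, 0.023, 1.371, -0.057], 'qvel': [-0.001, 0.0, -0.001, -0.001, 0.0, 0.001, 0.001], 'tau': [-0.001, -49.359, -0.383, -31.433, 0.013, 0.011, 0.0], 'position': [245.549, -601.252, 230.233], 'eef_rot': [0.83, -0.558, -0.001, -0.0], 'contact_force': [0.016, 0.26, -0.156], 'wrist_torque': [-0.016, -0.002, -0.049], 'opening': 85.472}
scene {'fx': 485.94, 'fy': 485.94, 'cx': 261.27, 'cy': 195.89, 'extrinsics': [[0.7, 0.41, -0.59, -360.01], [-0.72, 0.42, -0.55, -1185.41], [0.02, 0.81, 0.59, 1058.83], [0.0, 0.0, 0.0, 1.0]]}
top {'fx': 381.72, 'fy': 381.72, 'cx': 253.75, 'cy': 191.94, 'extrinsics': [[-0.02, 0.99, -0.16, 303.54], [-1.0, -0.02, 0.03, -303.33], [0.02, 0.16, 0.99, 1530.77], [0.0, 0.0, 0.0, 1.0]]}
```

View pics/scene.png

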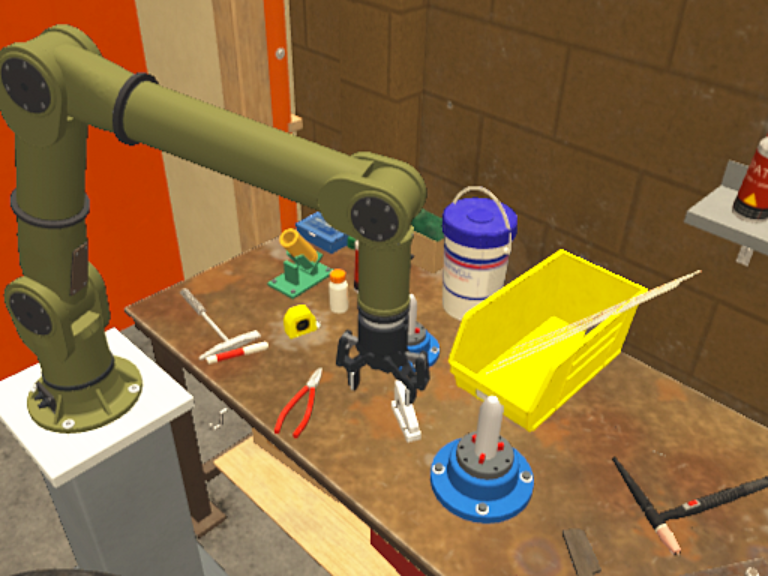

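View pics/top.png

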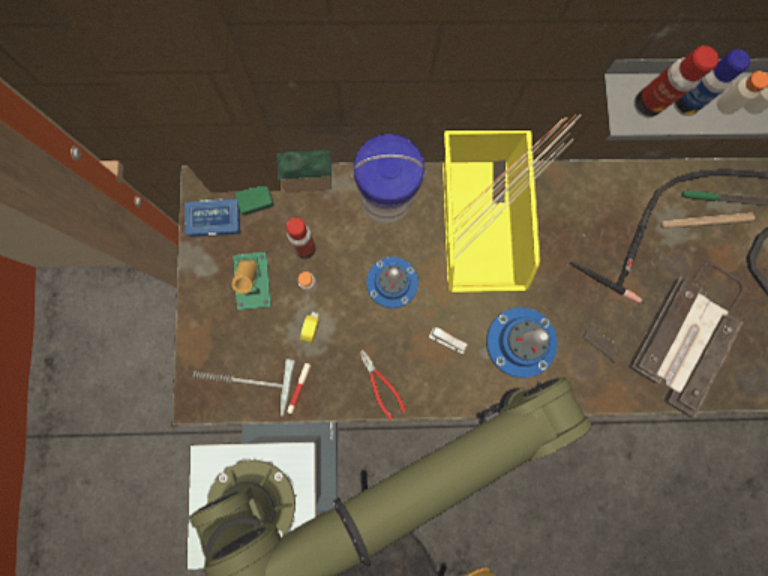

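Both views show the scene. The small blue spindle is at about (392,282) in top. The green cradle with the brass sleeve is at (250,280), with its plain end towards (241,285). The can is at (300,237), the jar at (305,280), the tape at (310,327), and the larger look-alike spindle at (522,341). Next are rough positions from the top view.

```bash
python3 - <<'E'
from h import *
f=pickle.load(open("top.pkl","rb")); s=2/3
hsv=cv2.cvtColor(f["frame"],cv2.COLOR_BGR2HSV)
def mask(lo,hi,box):
    m=cv2.inRange(hsv,np.array(lo),np.array(hi)); k=np.zeros_like(m); a,b,c,d=[int(x*s) for x in box]; k[b:d,a:c]=m[b:d,a:c]; return k
m=mask((95,120,60),(125,255,255),(350,245,430,320)); c=max(cv2.findContours(m,0,1)[0],key=cv2.contourArea)
e=cv2.fitEllipse(c); print("flange",e,onz(f,*e[0],15))
m=mask((60,80,40),(90,255,255),(225,245,280,315)); pts=cv2.findNonZero(m); r=cv2.minAreaRect(pts); print("cradle",r,[onz(f,*p,0).round().tolist() for p in cv2.boxPoints(r)],onz(f,*r[0],0))
m=mask((8,90,60),(25,255,255),(225,250,265,300)); p=cv2.findNonZero(m); r=cv2.minAreaRect(p); print("sleeve",r,[onz(f,*q,90).round().tolist() for q in cv2.boxPoints(r)])
for n,u,v,z in(("can",297,224,187),("jar",305,281,102),("tape",309,327,62)): print(n,onz(f,u*s,v*s,z).round())
E
```

```text
flange ((261.1414794921875, 187.83302307128906), (31.181503295898438, 31.607664108276367), 90.10033416748047) [ 567.60230589 -373.30304568   15.        ]
cradle ((167.3172607421875, 186.80690002441406), (36.20783233642578, 22.09010124206543), 85.2363510131836) [[653.0, 58.0, 0.0], [659.0, -31.0, 0.0], [510.0, -45.0, 0.0], [504.0, 43.0, 0.0]] [581.18010802   6.34188315   0.        ]
sleeve ((162.5, 182.5), (33.0, 25.0), 90.0) [[647.0, 56.0, 90.0], [646.0, -40.0, 90.0], [517.0, -42.0, 90.0], [519.0, 53.0, 90.0]]
can [ 683. -140.  187.]
jar [ 558. -150.  102.]
tape [ 445. -156.   62.]
```

Request:
play_rows(
  series=[
    [-1,[0,0,2],0],
    [-1,[0,0,4],0],
    [-1,[1,1,5],0],
    [-1,[2,2,5],0],
    [-1,[3,3,5],0],
    [-1,[4,4,5],-1],
    [-1,[5,5,5],-2],
    [-1,[6,6,5],-2.8],
    [-1,[7,6.5,5],-2.8],
    [-1,[7.5,7,5],-2.8],
  ],
)

```text
t: 0.93
position: [472.0, -390.3, 381.2]
eef_rot: [0.74, -0.673, 0.0, 0.0]
contact_force: [0.2, -0.3, 0.3]
opening: 85.3
```

Request:
play_rows(
  series=[
    [-1,[0.8,0.6,0],0],
    [-1,[1.3,0.6,0],0],
    [-1,[1.3,0.6,0],0],
    [-1,[1.3,0.6,0],0],
    [-1,[1.3,0.6,0],0],
    [-1,[1.3,0.6,0],0],
  ],
)

```text
t: 1.43
position: [508.3, -375.2, 381.3]
eef_rot: [0.739, -0.674, -0.0, 0.001]
contact_force: [-0.2, 0.5, 0.0]
opening: 85.4
```

```bash
python3 - <<'E'
from h import *
f=grab("wrist"); pickle.dump(f,open("w1.pkl","wb")); print(np.round(f["mount"],3).tolist(),f["fx"],f["cx"],f["cy"],bot.observe()["position"],bot.observe()["contact_force"],bot.observe()["t"])
cv2.imwrite("pics/w1.png",cv2.resize(f["frame"],(768,576)))
for p in((567,-373,0),(567,-373,60),(567,-373,155)):print(proj(f,p))
E
```

```text
[[1.0, -0.0, 0.0, -0.603], [-0.0, -0.955, -0.295, -76.315], [0.0, 0.295, -0.955, -142.572], [0.0, 0.0, 0.0, 1.0]] 299.57117104668663 251.2204749429348 191.57190915696356 [ 508.39557092 -375.08815186  381.45856771] [ 0.31134649  0.21937491 -0.02377458] 1.4833
(np.float64(253.41271657445753), np.float64(109.66761844572028))
(np.float64(253.70538600445346), np.float64(111.07863857766036))
(np.float64(254.36067749220473), np.float64(114.23793499450485))
```

View pics/w1.png

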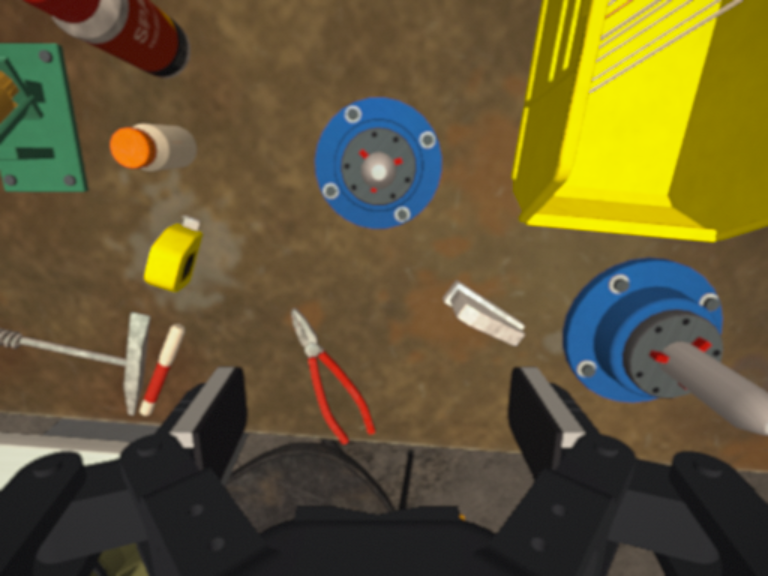

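The wrist view looks almost straight down the shaft. The dogs are at (363,154), (398,161) and (374,190), and the shaft tip is at (379,171). Next I'll measure the axis and the dog angles.

```bash
python3 - <<'E'
from h import *
f=pickle.load(open("w1.pkl","rb")); hsv=cv2.cvtColor(f["frame"],cv2.COLOR_BGR2HSV)
m=cv2.inRange(hsv,(95,120,60),(125,255,255)); m[:, :205]=0; m[:,300:]=0; m[160:]=0
c=max(cv2.findContours(m,0,1)[0],key=cv2.contourArea); e=cv2.fitEllipse(cv2.convexHull(c)); print(e)
for z in (0,10,15): print(z,onz(f,*e[0],z), e[1][0]/f["fx"]*(f["extrinsics"][2,3]-z))
g=cv2.inRange(hsv,(0,0,100),(180,70,255)); g[:108]=0;g[120:]=0;g[:,:246]=0;g[:,260:]=0
mo=cv2.moments(g,True); print("tip",mo["m00"],onz(f,mo["m10"]/mo["m00"],mo["m01"]/mo["m00"],153))
h=hsv[...,0].astype(int); rd=(((h<10)|(h>170))&(hsv[...,1]>130)&(hsv[...,2]>70)).astype(np.uint8)
rd[:, :215]=0; rd[:,290:]=0; rd[:95]=0; rd[135:]=0
n,l,st,ce=cv2.connectedComponentsWithStats(rd)
for i in range(1,n):
    w=onz(f,*ce[i],71); 
    for C in ((567.5,-373),): d=w[:2]-C; print(st[i][4],ce[i],w.round(1),np.hypot(*d),np.degrees(np.arctan2(d[1],d[0])))
E
```

```text
((251.8260040283203, 108.13965606689453), (83.45999145507812, 86.65889739990234), 0.19258886575698853)
0 [ 569.22914449 -370.10461685    0.        ] 145.9220261320732
10 [ 569.51800537 -370.0553837    10.        ] 143.13604405097132
15 [ 569.66243581 -370.03076712   15.        ] 141.74305301042037
tip 168.0 [ 567.55536493 -370.72701526  153.        ]
24 [242.04166667 102.41666667] [ 577.9 -354.9   71. ] 20.89112204432831 60.023301653763056
21 [264.95238095 107.19047619] [ 574.4 -388.7   71. ] 17.090170093357244 -66.35199463844363
10 [248.5 126.2] [ 545.1 -367.2   71. ] 23.092729126997366 165.5163072574049
```

Request:
play_rows(
  series=[
    [-1,[-0.2,0,-1.3],0],
    [-1,[-0.4,-0.1,-2.6],0],
    [-1,[-0.5,-0.1,-3.9],0],
    [-1,[-0.5,-0.1,-5.2],0],
    [-1,[-0.5,-0.1,-6],0],
    [-1,[-0.5,-0.1,-6],0],
    [-1,[-0.5,-0.1,-6],0],
    [-1,[-0.5,-0.1,-6],0],
  ],
)

```text
t: 2.15
position: [495.5, -377.9, 203.9]
eef_rot: [0.739, -0.673, 0.002, -0.0]
contact_force: [0.1, -0.7, 0.1]
opening: 85.2
```

```bash
python3 - <<'E'
from h import *
f=grab("wrist"); pickle.dump(f,open("w2.pkl","wb")); print(bot.observe()["position"],f["extrinsics"][:3,3])
u,v=map(int,proj(f,(569,-370,71))); print(u,v); x0,y0=max(u-80,0),max(v-60,0)
cv2.imwrite("pics/w2.png",cv2.resize(f["frame"][y0:y0+120,x0:x0+160],(640,480),interpolation=cv2.INTER_CUBIC)); print(x0,y0)
hsv=cv2.cvtColor(f["frame"],cv2.COLOR_BGR2HSV); h=hsv[...,0].astype(int); rd=(((h<10)|(h>170))&(hsv[...,1]>130)&(hsv[...,2]>70)).astype(np.uint8)
k=np.zeros_like(rd); k[y0:y0+120,x0:x0+160]=rd[y0:y0+120,x0:x0+160]
n,l,st,ce=cv2.connectedComponentsWithStats(k)
for i in range(1,n): print(st[i][4],ce[i],onz(f,*ce[i],70).round(1))
E
```

```text
[ 495.90821836 -377.99773093  204.45838693] [ 570.98257248 -369.87043716  346.6444018 ]
250 102
170 42
43 [232.55813953  88.04651163] [ 579.3 -353.4   70. ]
41 [273.46341463  97.31707317] [ 574.9 -389.8   70. ]
24 [245.41666667 129.83333333] [ 544.6 -367.7   70. ]
```

View pics/w2.png

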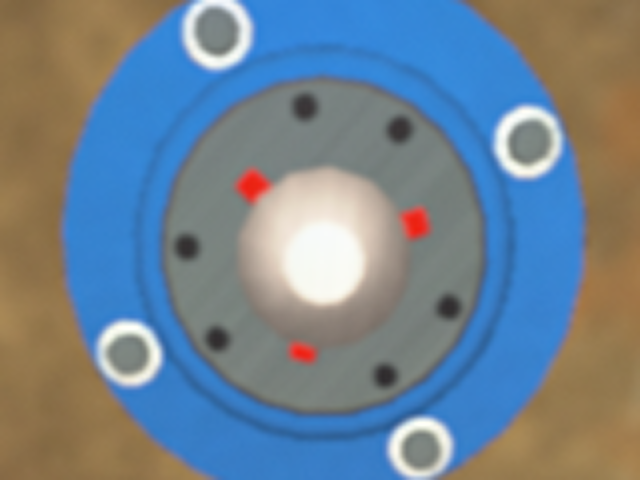

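The crop shows the hub circle centred at (325,245), the dogs at (253,186), (415,223) and (302,353), and the tip at (323,262).

```bash
python3 - <<'E'
from h import *
f=pickle.load(open("w2.pkl","rb"))
q=lambda u,v:(170+(u+.5)/4-.5,42+(v+.5)/4-.5)
hub=onz(f,*q(324.5,245),60); tip=onz(f,*q(323,262),155); fl=onz(f,*q(324,230),15); print("hub",hub,"tip",tip,"fl",fl)
print("hub diam",[np.linalg.norm(onz(f,*q(*a),60)-onz(f,*q(*b),60)) for a,b in(((163,245),(486,245)),((325,77),(325,413)))])
D=[onz(f,u,v,70)[:2] for u,v in((232.56,88.05),(273.46,97.3),(245.4,129.8))]
for C in (hub[:2],(hub+tip)[:2]/2,tip[:2]):
  print(C.round(1),[np.degrees(np.arctan2(*(d-C)[::-1])).round(1)for d in D],[np.hypot(*(d-C)).round(1)for d in D])
E
```

```text
hub [ 568.30293483 -370.37454922   60.        ] tip [ 566.67038719 -370.21118874  155.        ] fl [ 571.65722413 -369.96792637   15.        ]
hub diam [np.float64(74.08966767563736), np.float64(74.01872735871471)]
[ 568.3 -370.4] [np.float64(57.2), np.float64(-71.1), np.float64(173.6)] [np.float64(20.2), np.float64(20.6), np.float64(23.9)]
[ 567.5 -370.3] [np.float64(55.1), np.float64(-69.1), np.float64(173.5)] [np.float64(20.6), np.float64(20.9), np.float64(23.0)]
[ 566.7 -370.2] [np.float64(53.2), np.float64(-67.1), np.float64(173.5)] [np.float64(21.0), np.float64(21.3), np.float64(22.2)]
```

Request:
play_rows(
  series=[
    [-1,[0,0.3,1.3],0],
    [-1,[0,1.2,2.3],0],
    [-1,[0,2.4,3],0],
    [-1,[0,3.7,3.3],0],
    [-1,[0,5,3.5],0],
    [-1,[0,6.3,3.5],0],
    [-1,[0,7.6,3.5],0],
    [-1,[0,8.9,3.5],0],
    [-1,[0,10.2,3.5],0],
    [-1,[0,11.5,3.5],0],
  ],
)

```text
t: 3.03
position: [495.5, -29.8, 309.5]
eef_rot: [0.74, -0.673, 0.003, -0.001]
contact_force: [1.1, -0.0, -0.3]
opening: 85.3
```

Request:
play_rows(
  series=[
    [-1,[0.3,1,0],0],
    [-1,[0.5,1.3,0],0],
    [-1,[0.5,1.3,0],0],
    [-1,[0.5,1.3,0],0],
    [-1,[0.5,1.3,0],0],
    [-1,[0.5,1.3,0],0],
  ],
)

```text
t: 3.53
position: [509.8, 5.1, 306.8]
eef_rot: [0.739, -0.674, 0.0, 0.0]
contact_force: [0.5, -0.5, -0.3]
opening: 85.2
```

```bash
python3 - <<'E'
from h import *
f=grab("wrist"); pickle.dump(f,open("w3.pkl","wb")); print(bot.observe()["position"],f["extrinsics"][:3,3],bot.observe()["eef_rot"])
print(proj(f,(570,6,50)))
cv2.imwrite("pics/w3.png",cv2.resize(f["frame"][:300,100:420],(800,750))[:600])
E
```

```text
[509.79161854   5.28474841 306.58712185] [585.71705209  12.7122443  449.35092032] [ 7.38673951e-01 -6.74062845e-01  2.41081073e-04  1.34709090e-04]
(np.float64(255.10752132250016), np.float64(112.24261604679587))
```

View pics/w3.png

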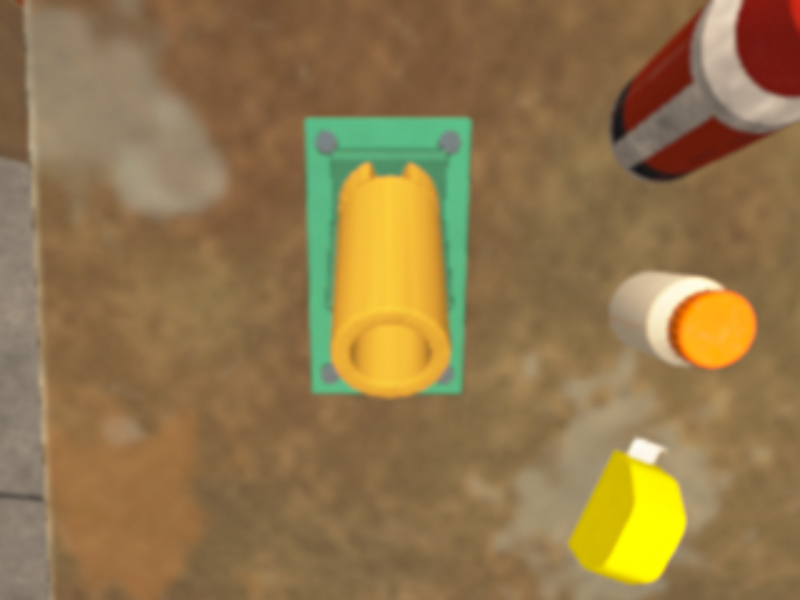

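The wrist view shows the sleeve in its cradle, with its plain end ring centred at (390,352), width 331–450. One slot faces straight up at (390,170). So once upright, that slot will face the cradle's +x. Next I compute the pose.

```bash
python3 - <<'E'
from h import *
f=pickle.load(open("w3.pkl","rb")); q=lambda u,v:(100+(u+.5)/2.5-.5,(v+.5)/2.5-.5)
c=[onz(f,*q(*p),6) for p in((304,117),(471,117),(462,393),(313,393))]; print(np.round(c,1).tolist(),"mid",np.mean(c,0).round(1))
x=(c[0]+c[1]-c[2]-c[3])/2; print("yaw",np.degrees(np.arctan2(x[1],x[0])),np.linalg.norm(x), np.linalg.norm(c[0]-c[1]))
yaw=np.arctan2(x[1],x[0]); X=np.array([np.cos(yaw),np.sin(yaw),0]); Z=np.array([0,0,1.]); s,k=np.sin(np.radians(35)),np.cos(np.radians(35))
ax=-s*X+k*Z; nrm=k*X+s*Z
for z in range(90,150,10):
    top=onz(f,*q(390,353),z); foot=top-110*ax
    Y=np.cross(Z,X)
    a,b=proj(f,top+25*Y),proj(f,top-25*Y)
    w=proj(f,foot+14*ax+25*nrm)
    bt=proj(f,top-25*nrm)
    print(z,top.round(1),foot.round(1),"ringw",(b[0]-a[0])*2.5,"slotedge",[(w[0]-100)*2.5,w[1]*2.5],"ringbot",bt[1]*2.5)
E
```

```text
[[649.4, 58.8, 6.0], [657.6, -30.9, 6.0], [507.9, -44.6, 6.0], [499.8, 44.1, 6.0]] mid [578.7   6.8   6. ]
yaw 5.421722689402572 150.31546583324675 90.00762570020588
90 [538.7   2.8  90. ] [ 6.015e+02  8.800e+00 -1.000e-01] ringw 104.76546511447992 slotedge [np.float64(387.5828320068463), np.float64(192.61215028388523)] ringbot 389.330839778826
100 [540.    3.1 100. ] [602.8   9.1   9.9] ringw 107.76432555039555 slotedge [np.float64(387.5399415383107), np.float64(188.50522032934327)] ringbot 390.33519286935666
110 [541.3   3.4 110. ] [604.1   9.3  19.9] ringw 110.93992695063768 slotedge [np.float64(387.49478594911284), np.float64(184.1813962205413)] ringbot 391.3954674324618
120 [542.6   3.7 120. ] [605.4   9.6  29.9] ringw 114.30836834097278 slotedge [np.float64(387.44718093506316), np.float64(179.6230301111852)] ringbot 392.51646770142116
130 [543.9   3.9 130. ] [606.8   9.9  39.9] ringw 117.887765215552 slotedge [np.float64(387.3969216397187), np.float64(174.8105061963849)] ringbot 393.70356444440057
140 [545.2   4.2 140. ] [608.1  10.2  49.9] ringw 121.69857545615997 slotedge [np.float64(387.3437797074309), np.float64(169.72195853051738)] ringbot 394.96278101135033
```

Plain-end centre is about (543.7, 3.9, 128), cradle yaw 5.4°, and the slot will face about +3° once upright. The tool is already aligned across the cradle. I descend and grip about 18 mm from the plain end.

Request:
play_rows(
  series=[
    [-1,[0.8,0,-0.8],0],
    [-1,[1.5,0,-2],0],
    [-1,[1.5,0,-3.2],0],
    [-1,[1.5,0,-4.4],0],
    [-1,[1.5,0,-5.4],0],
    [-1,[1.5,0,-6.2],0],
    [-1,[1.5,0,-6.8],0],
    [-1,[1.5,0,-7.2],0],
    [-1,[1.5,0,-7.2],0],
    [-1,[1.5,0,-7.2],0],
  ],
)

```text
t: 4.42
position: [554.8, 6.6, 90.4]
eef_rot: [0.739, -0.673, -0.0, 0.0]
contact_force: [0.9, 0.3, -0.5]
opening: 85.2
```

Request:
play_rows(
  series=[
    [0,[0,0,0],0],
    [0.2,[0,0,0],0],
    [0.4,[0,0,0],0],
    [1,[0,0,0],0],
    [1,[0,0,0],0],
    [1,[0,0,0],0],
    [1,[0,0,0],0],
    [1,[0,0,0],0],
  ],
)

```text
t: 5.08
position: [556.1, 4.8, 92.3]
eef_rot: [0.739, -0.673, 0.002, 0.0]
contact_force: [-0.6, -4.6, 4.9]
opening: 48.3
```

Request:
play_rows(
  series=[
    [1,[0.1,0.01,0.1],0],
    [1,[0.2,0.02,0.2],0],
    [1,[0.3,0.03,0.3],0],
    [1,[0.39,0.04,0.39],0],
    [1,[0.39,0.04,0.39],0],
  ],
)

```text
t: 5.5
position: [567.3, 9.1, 102.4]
eef_rot: [0.74, -0.673, 0.0, -0.001]
contact_force: [-0.5, 0.5, -4.1]
opening: 48.3
```

```bash
python3 - <<'E'
from h import *
s=bot.observe(); print(s["position"],s["contact_force"],s["wrist_torque"])
f=grab("wrist"); g=grab("scene"); pickle.dump(g,open("s2.pkl","wb"))
u,v=map(int,proj(g,(570,5,90))); x0,y0=max(u-50,0),max(v-50,0); print(x0,y0)
a=cv2.resize(f["frame"],(512,384)); b=cv2.resize(g["frame"][y0:y0+96,x0:x0+72],(288,384),interpolation=cv2.INTER_CUBIC)
cv2.imwrite("pics/w4.png",np.hstack([a,b]))
E
```

```text
[567.33281409   9.10130802 102.44956403] [-0.46576925  0.5305394  -4.10132236] [-0.01757675  0.08146537 -0.05997565]
147 116
```

View pics/w4.png

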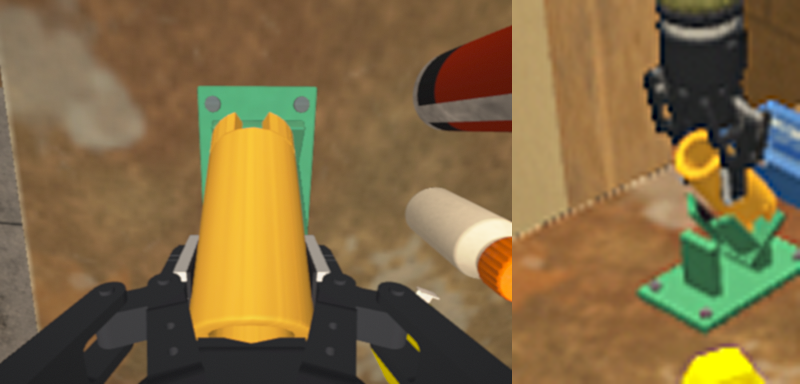

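The picture shows the sleeve lifted clear of the V plates, still leaning in the grip, with the slot at (252,118) at the far end. The force reads −4.1 N, its full weight, so it is held freely. I can't tilt the tool, so I'll use the shaft tip inside the bore to lever the sleeve upright in the pads. First I check the lean as held.

```bash
python3 - <<'E'
from h import *
f=grab("wrist"); s=bot.observe(); P=np.array(s["position"]); print(P,s["qpos"].round(2) if hasattr(s["qpos"],"round") else s["qpos"])
y=np.radians(5.3); X=np.array([np.cos(y),np.sin(y),0]); Z=np.array([0,0,1.])
for zz in (20,25):
 for L in (18,22):
  for t in (20,25,30,35,40):
    a=np.radians(t); ax=-np.sin(a)*X+np.cos(a)*Z; n=np.cos(a)*X+np.sin(a)*Z
    G=P+zz*Z; foot=G-(110-L)*ax
    print(zz,L,t,"slot edge",np.round(proj(f,foot+14*ax+25*n)),"rim",np.round(proj(f,foot+25*n)),"top up rim",np.round(proj(f,foot+110*ax+25*n)),(foot-P).round(1))
E
```

```text
[566.20780293   8.68192801 101.73757956] [ 0.41  0.29 -0.54  1.8   0.17  1.1  -1.67]
20 18 20 slot edge [253. 143.] rim [253. 133.] top up rim [253. 267.] [ 31.3   2.9 -66.5]
20 18 25 slot edge [253. 135.] rim [253. 123.] top up rim [253. 275.] [ 38.7   3.6 -63.4]
20 18 30 slot edge [253. 127.] rim [253. 114.] top up rim [253. 282.] [ 45.8   4.2 -59.7]
20 18 35 slot edge [253. 120.] rim [253. 105.] top up rim [253. 290.] [ 52.5   4.9 -55.4]
20 18 40 slot edge [253. 113.] rim [253.  96.] top up rim [253. 297.] [ 58.9   5.5 -50.5]
20 22 20 slot edge [253. 146.] rim [253. 136.] top up rim [253. 276.] [ 30.    2.8 -62.7]
20 22 25 slot edge [253. 139.] rim [253. 127.] top up rim [253. 285.] [ 37.    3.4 -59.8]
20 22 30 slot edge [253. 132.] rim [253. 118.] top up rim [253. 293.] [ 43.8   4.1 -56.2]
20 22 35 slot edge [253. 125.] rim [253. 109.] top up rim [253. 301.] [ 50.3   4.7 -52.1]
20 22 40 slot edge [253. 118.] rim [253. 100.] top up rim [253. 309.] [ 56.3   5.2 -47.4]
25 18 20 slot edge [253. 144.] rim [253. 134.] top up rim [253. 275.] [ 31.3   2.9 -61.5]
25 18 25 slot edge [253. 136.] rim [253. 124.] top up rim [253. 283.] [ 38.7   3.6 -58.4]
25 18 30 slot edge [253. 128.] rim [253. 114.] top up rim [253. 291.] [ 45.8   4.2 -54.7]
25 18 35 slot edge [253. 121.] rim [253. 105.] top up rim [253. 299.] [ 52.5   4.9 -50.4]
25 18 40 slot edge [253. 113.] rim [253.  96.] top up rim [253. 306.] [ 58.9   5.5 -45.5]
25 22 20 slot edge [253. 148.] rim [253. 137.] top up rim [253. 284.] [ 30.    2.8 -57.7]
25 22 25 slot edge [253. 140.] rim [253. 127.] top up rim [253. 293.] [ 37.    3.4 -54.8]
25 22 30 slot edge [253. 132.] rim [253. 118.] top up rim [253. 302.] [ 43.8   4.1 -51.2]
25 22 35 slot edge [253. 125.] rim [253. 109.] top up rim [253. 311.] [ 50.3   4.7 -47.1]
25 22 40 slot edge [253. 119.] rim [253. 100.] top up rim [253. 319.] [ 56.3   5.2 -42.4]
```

Held lean is about 32°. I carry it high over to the spindle.

Request:
play_rows(
  series=[
    [1,[0,0,1],0],
    [1,[0,0,2.2],0],
    [1,[0,0,3.4],0],
    [1,[0,-0.3,4.6],0],
    [1,[-0.3,-1.2,5.4],0],
    [1,[-0.6,-2.4,5.9],0],
    [1,[-0.9,-3.6,6],0],
    [1,[-1.2,-4.8,6],0],
    [1,[-1.5,-6,6],0],
    [1,[-1.5,-7.2,6],0],
  ],
)

```text
t: 6.48
position: [519.4, -209.3, 282.2]
eef_rot: [0.74, -0.673, -0.0, 0.001]
contact_force: [0.6, 0.2, -4.2]
opening: 48.0
```

Request:
play_rows(
  series=[
    [1,[0,-1.2,0],0],
    [1,[0,-2.4,0],0],
    [1,[0,-3.5,0],0],
    [1,[0,-4.5,0],0],
    [1,[0,-5.2,0],0],
    [1,[0,-5.5,0],0],
    [1,[0,-5.5,0],0],
    [1,[0,-5.5,0],0],
    [1,[0,-5.5,0],0],
  ],
)

```text
t: 7.23
position: [522.4, -369.9, 282.0]
eef_rot: [0.741, -0.672, -0.0, -0.001]
contact_force: [1.0, -0.0, -3.6]
opening: 48.4
```

```bash
python3 - <<'E'
from h import *
s=bot.observe(); P=np.array(s["position"]); print(s["t"],P,s["contact_force"],s["opening"])
print("units to target",(np.array([519.7,-374.6,209])-P)/30)
f=grab("wrist"); print(proj(f,(567.2,-370.3,155)))
cv2.imwrite("pics/w5.png",f["frame"][:, :])
E
```

```text
7.2333 [ 522.38704257 -369.87935314  282.02280111] [ 1.01865678 -0.01379787 -3.5681805 ] 48.37969984639118
units to target [-0.08956809 -0.1573549  -2.43409337]
(np.float64(257.54299977464507), np.float64(136.30754289621757))
```

View pics/w5.png

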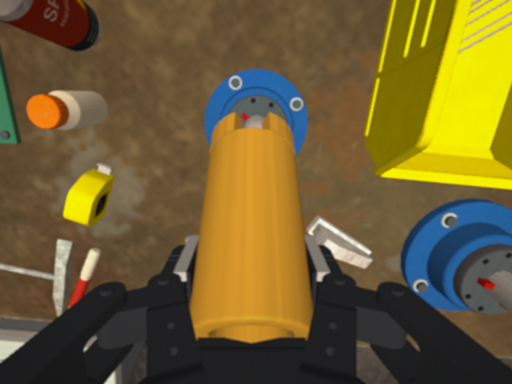

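The sleeve foot is right above the shaft, with its rim at (252,115) and the shaft just visible in the slot at (255,121). I lower it so the tip enters the bore.

Request:
play_rows(
  series=[
    [1,[-0.1,-0.15,-0.7],0],
    [1,[-0.1,-0.15,-1.3],0],
    [1,[-0.1,-0.15,-1.8],0],
    [1,[-0.1,-0.15,-2.1],0],
    [1,[-0.1,-0.15,-2.3],0],
    [1,[-0.1,-0.15,-2.45],0],
    [1,[-0.1,-0.15,-2.45],0],
    [1,[-0.1,-0.15,-2.45],0],
  ],
)

```text
t: 7.95
position: [518.9, -377.0, 209.3]
eef_rot: [0.74, -0.673, 0.001, -0.0]
contact_force: [0.5, -0.4, -3.8]
opening: 48.4
```

Request:
play_rows(
  series=[
    [1,[0.12,0.01,0.05],0],
    [1,[0.25,0.02,0.1],0],
    [1,[0.37,0.03,0.13],0],
    [1,[0.5,0.05,0.16],0],
    [1,[0.63,0.06,0.18],0],
    [1,[0.76,0.07,0.2],0],
    [1,[0.76,0.07,0.2],0],
  ],
)

```text
t: 8.53
position: [542.5, -374.4, 214.6]
eef_rot: [0.74, -0.672, 0.0, -0.0]
contact_force: [-0.4, 0.4, -3.6]
opening: 48.0
```

```bash
python3 - <<'E'
from h import *
s=bot.observe(); f=grab("wrist"); g=grab("scene")
u,v=map(int,proj(g,(560,-370,160))); x0,y0=u-50,v-70; print(x0,y0,s["position"],s["contact_force"])
cv2.imwrite("pics/w6.png",np.hstack([f["frame"],cv2.resize(g["frame"][y0:y0+128,x0:x0+96],(288,384),interpolation=cv2.INTER_CUBIC)]))
E
```

```text
221 126 [ 542.49400185 -374.40297858  214.58515614] [-0.38996161  0.43104779 -3.58708587]
```

View pics/w6.png

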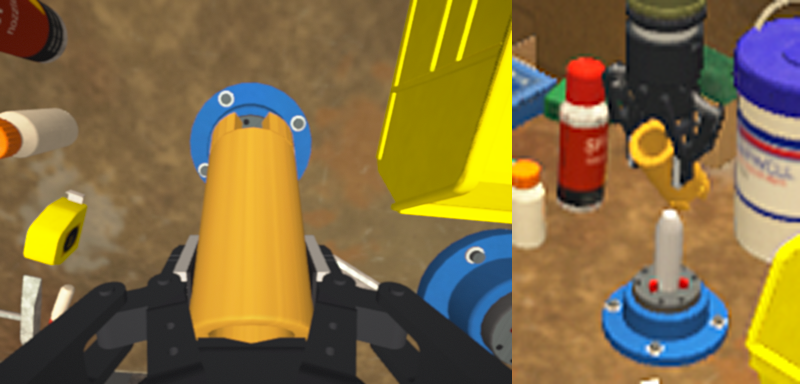

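The scene crop shows the sleeve still leaning about 32°, with its foot just above and past the tip at (669,212). So it did not engage. I check how high the foot really is.

```bash
python3 - <<'E'
from h import *
s=bot.observe(); g=grab("scene"); pickle.dump(g,open("s3.pkl","wb")); P=np.array(s["position"])
print("tip proj",proj(g,(567.2,-370.3,155)),"seen approx",(273.5,196.5))
hsv=cv2.cvtColor(g["frame"],cv2.COLOR_BGR2HSV); m=cv2.inRange(hsv,(12,120,80),(28,255,255)); m[:, :258]=0; m[:,292:]=0; m[:160]=0; m[205:]=0
p=cv2.findNonZero(m)[:,0]; print("brass bbox",p.min(0),p.max(0)); print(p[p[:,1]>=p[:,1].max()-1].tolist(),p[p[:,0]>=p[:,0].max()-1].tolist(),p[p[:,1]<=p[:,1].min()+1].tolist())
y=np.radians(5.3); X=np.array([np.cos(y),np.sin(y),0]); Z=np.array([0,0,1.]); Y=np.cross(Z,X)
th=np.linspace(0,6.28,60)
for zz,L,t in((20,18,32),(22,20,32),(25,18,30),(25,18,35),(28,22,35),(30,18,32)):
    a=np.radians(t); ax=-np.sin(a)*X+np.cos(a)*Z; n=np.cos(a)*X+np.sin(a)*Z; foot=P+zz*Z-(110-L)*ax
    F=np.array([proj(g,foot+25*(np.cos(b)*n+np.sin(b)*Y)) for b in th]); T=np.array([proj(g,foot+110*ax+25*(np.cos(b)*n+np.sin(b)*Y)) for b in th])
    print(zz,L,t,"foot max uv",F.max(0).round(1),"top min uv",T.min(0).round(1),"foot",foot.round(1), "lip z",(foot-16.5*n).round(1))
E
```

```text
tip proj (np.float64(273.17724913206786), np.float64(196.50831803877728)) seen approx (273.5, 196.5)
brass bbox [258 160] [291 204]
[[258, 203], [259, 203], [260, 203], [261, 203], [262, 203], [263, 203], [264, 203], [265, 203], [266, 203], [267, 203], [278, 203], [279, 203], [280, 203], [281, 203], [282, 203], [283, 203], [284, 203], [285, 203], [286, 203], [287, 203], [288, 203], [289, 203], [290, 203], [291, 203], [258, 204], [259, 204], [260, 204], [261, 204], [262, 204], [263, 204], [264, 204], [265, 204], [266, 204], [267, 204], [278, 204], [279, 204], [280, 204], [281, 204], [282, 204], [283, 204], [284, 204], [285, 204], [286, 204], [287, 204], [288, 204], [289, 204], [290, 204], [291, 204]] [[291, 166], [291, 167], [291, 168], [290, 169], [291, 169], [290, 170], [291, 170], [290, 171], [291, 171], [290, 172], [291, 172], [290, 173], [291, 173], [290, 174], [291, 174], [290, 175], [291, 175], [290, 176], [291, 176], [290, 177], [291, 177], [290, 178], [291, 178], [290, 179], [291, 179], [290, 180], [291, 180], [290, 181], [290, 184], [290, 185], [291, 185], [290, 186], [291, 
[... 476 characters left out ...]
0 18 32 foot max uv [285.7 200.3] top min uv [259.7 169.3] foot [ 590.  -370.3  156.4] lip z [ 576.1 -371.6  147.6]
22 20 32 foot max uv [285.5 199.5] top min uv [259.5 168.4] foot [ 588.9 -370.4  160.1] lip z [ 575.  -371.7  151.3]
25 18 30 foot max uv [285.2 199.7] top min uv [259.8 167.8] foot [ 587.2 -370.5  159.7] lip z [ 573.  -371.8  151.5]
25 18 35 foot max uv [286.5 197.9] top min uv [259.7 167.9] foot [ 594.  -369.9  164. ] lip z [ 580.5 -371.1  154.6]
28 22 35 foot max uv [286.2 196.6] top min uv [259.2 166.5] foot [ 591.7 -370.1  170.3] lip z [ 578.2 -371.4  160.8]
30 18 32 foot max uv [285.8 197.7] top min uv [259.8 166.5] foot [ 590.  -370.3  166.4] lip z [ 576.1 -371.6  157.6]
```

The scene view puts the foot about 10 mm higher than I assumed: foot relative to TCP is about (49.5, 4.4, −46). The tip projection matches the image well. I go back, lower deeper, then lever.

Request:
play_rows(
  series=[
    [1,[-0.2,0,0.3],0],
    [1,[-0.6,0,0.3],0],
    [1,[-0.83,0,0.2],0],
    [1,[-0.83,0,-0.1],0],
    [1,[-0.83,0,-0.35],0],
    [1,[-0.83,0,-0.55],0],
    [1,[-0.83,0,-0.55],0],
    [1,[-0.83,0,-0.55],0],
  ],
)

```text
t: 9.35
position: [516.3, -374.3, 196.8]
eef_rot: [0.74, -0.673, -0.001, -0.0]
contact_force: [0.5, 0.2, -4.3]
opening: 47.9
```

Request:
play_rows(
  series=[
    [1,[0.12,0.01,0.05],0],
    [1,[0.25,0.02,0.1],0],
    [1,[0.37,0.03,0.13],0],
    [1,[0.5,0.05,0.16],0],
    [1,[0.5,0.05,0.16],0],
  ],
)

```text
t: 9.77
position: [529.9, -374.4, 203.6]
eef_rot: [0.739, -0.673, -0.001, 0.002]
contact_force: [-6.3, -0.4, -0.5]
opening: 47.6
```

Contact: −6.3 N in x, so the lip is bearing on the tip. I continue the arc.

Request:
play_rows(
  series=[
    [1,[0.13,0.01,0.05],0],
    [1,[0.26,0.02,0.1],0],
    [1,[0.4,0.04,0.13],0],
    [1,[0.53,0.05,0.15],0],
    [1,[0.53,0.05,0.15],0],
  ],
)

```text
t: 10.18
position: [546.0, -372.8, 207.6]
eef_rot: [0.74, -0.673, -0.001, 0.002]
contact_force: [-5.4, -0.3, -2.9]
opening: 48.4
```

Request:
play_rows(
  series=[
    [1,[0.13,0.02,0.02],0],
    [1,[0.26,0.03,0.03],0],
    [1,[0.4,0.05,0.03],0],
    [1,[0.53,0.07,0.02],0],
    [1,[0.66,0.08,0],0],
    [1,[0.72,0.08,0],0],
    [1,[0.72,0.08,0],0],
  ],
)

```text
t: 10.77
position: [567.5, -370.8, 207.7]
eef_rot: [0.739, -0.673, -0.001, 0.002]
contact_force: [-5.4, -1.4, -2.8]
opening: 48.4
```

```bash
python3 - <<'E'
from h import *
s=bot.observe(); f=grab("wrist"); g=grab("scene")
u,v=map(int,proj(g,(567,-370,160))); x0,y0=u-48,v-70; print(x0,y0,s["t"],s["position"],s["contact_force"],s["wrist_torque"])
cv2.imwrite("pics/w7.png",np.hstack([f["frame"],cv2.resize(g["frame"][y0:y0+128,x0:x0+96],(288,384),interpolation=cv2.INTER_CUBIC)]))
E
```

```text
225 125 10.7667 [ 567.53193583 -370.76035489  207.72559881] [-5.38152484 -1.38068591 -2.84988459] [-0.25370191  1.51229999 -0.02794577]
```

View pics/w7.png

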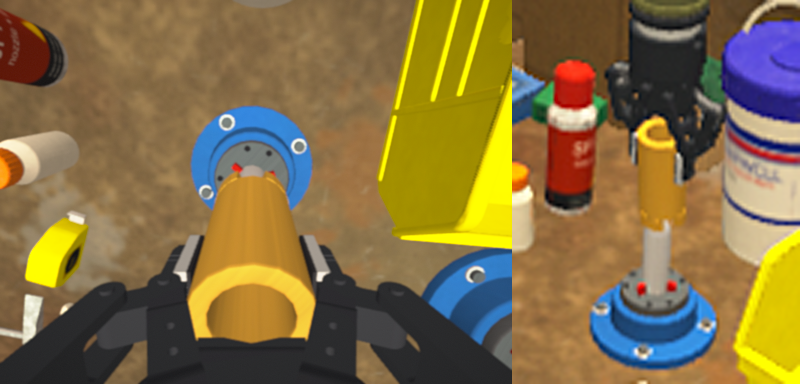

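The sleeve is nearly upright with the tip inside its bore. I lower it along the shaft.

Request:
play_rows(
  series=[
    [1,[0.05,0,-0.15],0],
    [1,[0.05,0,-0.3],0],
    [1,[0.05,0,-0.45],0],
    [1,[0.05,0,-0.6],0],
    [1,[0.05,0,-0.75],0],
    [1,[0.05,0,-0.75],0],
  ],
)

```text
t: 11.37
position: [568.9, -370.5, 184.3]
eef_rot: [0.739, -0.673, -0.001, 0.001]
contact_force: [-4.9, -0.8, -5.9]
opening: 47.9
```

Request:
play_rows(
  series=[
    [1,[0,0,-0.2],0],
    [1,[0,0,-0.4],0],
    [1,[0,0,-0.6],0],
    [1,[0,0,-0.8],0],
    [1,[0,0,-1],0],
    [1,[0,0,-1.15],0],
    [1,[0,0,-1.3],0],
    [1,[0,0,-1.3],0],
  ],
)

```text
t: 12.03
position: [568.4, -370.7, 145.1]
eef_rot: [0.739, -0.673, -0.001, 0.002]
contact_force: [-5.2, -1.8, -6.1]
opening: 48.3
```

```bash
python3 - <<'E'
from h import *
s=bot.observe(); f=grab("wrist"); g=grab("scene")
u,v=map(int,proj(g,(567,-370,120))); x0,y0=u-48,v-70; print(x0,y0,s["t"],s["position"],s["contact_force"],s["wrist_torque"],s["qpos"][-1])
cv2.imwrite("pics/w8.png",np.hstack([f["frame"],cv2.resize(g["frame"][y0:y0+128,x0:x0+96],(288,384),interpolation=cv2.INTER_CUBIC)]))
E
```

```text
224 135 12.0333 [ 568.41221045 -370.66289355  145.122554  ] [-5.22636845 -1.79568921 -6.05649098] [-0.29759363  1.36849877  0.03395724] -1.030664264231902
```

View pics/w8.png

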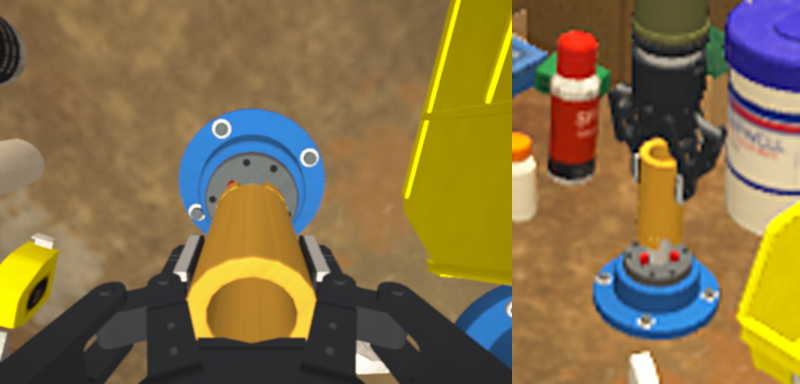

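The foot stands just above the dogs (scene crop at about (660,245)). I turn +50°, so the slot goes from about 3° to 53°.

Request:
play_rows(
  series=[
    [1,[0,0,0],1],
    [1,[0,0,0],2],
    [1,[0,0,0],3],
    [1,[0,0,0],4],
    [1,[0,0,0],5],
    [1,[0,0,0],6],
    [1,[0,0,0],7],
    [1,[0,0,0],8],
    [1,[0,0,0],8.3],
    [1,[0,0,0],8.3],
  ],
)

```text
t: 12.97
position: [568.1, -369.8, 145.2]
eef_rot: [0.954, -0.299, -0.003, 0.0]
contact_force: [-6.2, 0.2, -4.5]
opening: 48.3
```

Request:
play_rows(
  series=[
    [1,[0,0,-0.1],0],
    [1,[0,0,-0.2],0],
    [1,[0,0,-0.3],0],
    [1,[0,0,-0.4],0],
    [1,[0,0,-0.4],0],
  ],
)

```text
t: 13.38
position: [568.0, -370.4, 133.5]
eef_rot: [0.954, -0.3, -0.002, 0.001]
contact_force: [-7.3, -0.1, -4.4]
opening: 48.0
```

Request:
play_rows(
  series=[
    [1,[0,0,-0.06],0],
    [1,[0,0,-0.12],0],
    [1,[0,0,-0.18],0],
    [1,[0,0,-0.2],0],
  ],
)

```text
t: 13.72
position: [568.0, -370.5, 128.0]
eef_rot: [0.954, -0.3, -0.002, 0.001]
contact_force: [-8.9, 1.0, -0.2]
opening: 48.3
```

Request:
play_rows(
  series=[
    [1,[0,0,-0.05],0],
    [1,[0,0,-0.1],0],
    [1,[0,0,-0.13],0],
    [1,[0,0,-0.13],0],
  ],
)

```text
t: 14.05
position: [568.0, -370.5, 124.1]
eef_rot: [0.954, -0.3, -0.002, 0.001]
contact_force: [-9.0, -0.5, -1.8]
opening: 48.4
```

Request:
play_rows(
  series=[
    [1,[-0.04,0,-0.05],0],
    [1,[-0.04,0,-0.1],0],
    [1,[-0.04,0,-0.13],0],
    [1,[-0.04,0,-0.13],0],
  ],
)

```text
t: 14.38
position: [567.9, -370.5, 120.3]
eef_rot: [0.954, -0.3, -0.001, 0.001]
contact_force: [-6.2, -0.2, -2.3]
opening: 48.3
```

Request:
play_rows(
  series=[
    [1,[0,0,-0.05],0],
    [1,[0,0,-0.1],0],
    [1,[0,0,-0.13],0],
    [1,[0,0,-0.13],0],
  ],
)

```text
t: 14.72
position: [567.9, -370.5, 118.1]
eef_rot: [0.954, -0.3, -0.001, 0.001]
contact_force: [-8.7, 0.3, 4.5]
opening: 48.4
```

Upward contact appears at TCP z ≈ 118, where home is expected and about 11 mm below dog level. I release and look.

Request:
play_rows(
  series=[
    [0.2,[0,0,0],0],
    [0,[0,0,0],0],
    [-0.5,[0,0,0],0],
    [-1,[0,0,0],0],
    [-1,[0,0,0],0],
    [-1,[0,0,0],0],
    [-1,[0,0,0],0],
    [-1,[0,0,0],0],
  ],
)

```text
t: 15.38
position: [569.7, -369.4, 116.4]
eef_rot: [0.954, -0.299, 0.0, -0.0]
contact_force: [-0.6, 0.6, 0.4]
opening: 85.5
```

```bash
python3 - <<'E'
from h import *
s=bot.observe(); f=grab("wrist"); g=grab("scene"); pickle.dump(f,open("w9.pkl","wb")); pickle.dump(g,open("s9.pkl","wb"))
u,v=map(int,proj(g,(567,-370,120))); x0,y0=u-48,v-70; print(x0,y0,s["t"],s["position"],s["contact_force"],s["opening"])
cv2.imwrite("pics/w9.png",np.hstack([f["frame"],cv2.resize(g["frame"][y0:y0+128,x0:x0+96],(288,384),interpolation=cv2.INTER_CUBIC)]))
for h in (60,71):
  th=np.linspace(0,6.28,90); r=lambda z:np.array([proj(g,(567.2+25*np.cos(a),-370.3+25*np.sin(a),z)) for a in th])
  print(h,"top v",r(h+110).min(0),"foot",r(h).max(0))
E
```

```text
224 135 15.3833 [ 569.68001946 -369.44723961  116.35673164] [-0.55274261  0.55185008  0.35824145] 85.45344833870705
60 top v [265.37470764 188.03013145] foot [279.72316618 224.86822969]
71 top v [265.4760499  185.18650312] foot [279.87940685 222.22300467]
```

View pics/w9.png

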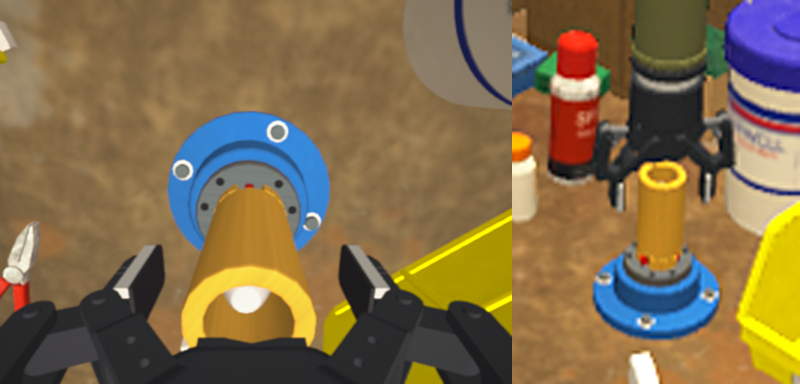

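The sleeve top is at row 188.3 and its foot at about row 224, matching "home" (188.0 / 224.9) and not "on the dogs" (185.2 / 222.2). Red dogs show inside the slots. I lift away and check.

Request:
play_rows(
  series=[
    [-1,[0,0,0.5],0],
    [-1,[0,0,1.2],0],
    [-1,[0,0,2],0],
    [-1,[0,0,3],0],
    [-1,[0,0,4],0],
    [-1,[0,0,5],0],
    [-1,[-0.5,0,6],0],
    [-1,[-1.5,0,7],0],
    [-1,[-2.5,0,7],0],
    [-1,[-2.5,0,7],0],
  ],
)

```text
t: 16.32
position: [490.1, -371.9, 329.5]
eef_rot: [0.954, -0.301, 0.001, 0.003]
contact_force: [0.2, -1.6, -0.5]
opening: 85.5
```

```bash
python3 - <<'E'
from h import *
s=bot.observe(); f=grab("wrist"); g=grab("scene"); t=pickle.load(open("top.pkl","rb")); t2=grab("top")
print(s["t"],s["position"],s["contact_force"])
u,v=map(int,proj(g,(567,-370,120))); x0,y0=u-24,v-32
cv2.imwrite("pics/w10.png",np.hstack([f["frame"],cv2.resize(g["frame"][y0:y0+64,x0:x0+48],(288,384),interpolation=cv2.INTER_CUBIC)])); print(x0,y0)
hs=lambda a:cv2.inRange(cv2.cvtColor(a,cv2.COLOR_BGR2HSV),(12,120,80),(28,255,255))
m=hs(g["frame"]); k=np.zeros_like(m); k[175:235,258:290]=m[175:235,258:290]; p=cv2.findNonZero(k)[:,0]; print("scene brass",p.min(0),p.max(0))
d=cv2.absdiff(t["frame"],t2["frame"]).max(2)
for n,b in(("can",(188,142,212,174)),("jar",(196,178,212,196)),("tape",(198,206,216,232))): print(n,(d[b[1]:b[3],b[0]:b[2]]>60).sum())
E
```

```text
16.3167 [ 490.08070057 -371.91546897  329.48989501] [ 0.2175033  -1.60534388 -0.49997872]
248 173
scene brass [258 175] [289 224]
can 0
jar 0
tape 0
```

View pics/w10.png

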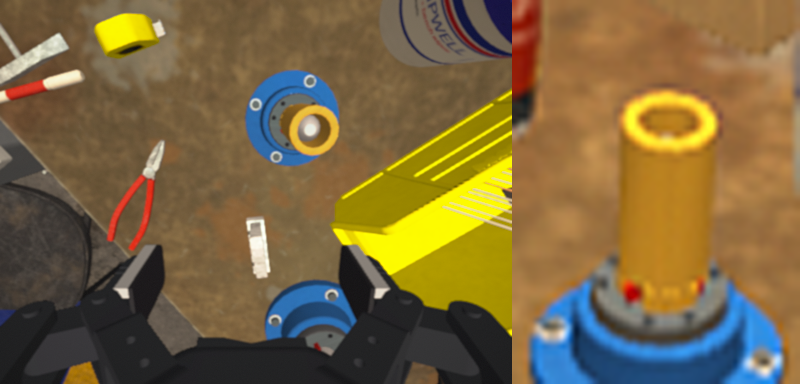

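The sleeve stands upright and flush on the hub, with the dogs inside its slots (crop: top at row 188, foot at row 225). The gripper is clear, so I hand in.

```bash
python3 -c "
from cell import bot
print(bot.sign_off())"
```

```text
the job is handed in; nothing more can be done
None
```

The sleeve is on the smaller blue spindle with its slots over the red dogs. It stands home on the hub, released, and I have handed the job in. The robot clock read about 16 s of the 72 s allowed.

- **How it went:** I gripped the sleeve near its plain end and lifted it from the cradle. The tool cannot tilt, so I levered the sleeve upright in the pads against the shaft tip. I then lowered it along the shaft, turned it about 50° to the dog angle seen by camera, lowered it gently onto the hub and let go.
- **Forces:** the largest tool force in any move report was about 9 N.
- **Seating check:** in the scene camera the sleeve's top is at row 188 and its foot at about row 225. The prediction for fully home is 188.0 and 224.9; resting on the dogs would give 185.2 and 222.2. The dogs show inside the slots.
- **Bystanders:** the top camera shows no change where the spray can, jar and tape stand.
- **What went wrong:** my first try at engaging the shaft tip missed, because the foot was about 10 mm higher than I had worked out. I corrected it from the scene view. An automatic brass-colour measurement in the final check was spoiled by the background, so the rows above were read from the enlarged pictures.
- **Not checked:** I did not measure the final tilt or the centring to the millimetre. The sleeve looks upright and centred.

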